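Pack out the gap in a sprung fixture and hold it closed

ROBOT

A 6-joint arm with a two-finger parallel gripper is mounted at the origin on a cart in front of the work surface, level with it; the furniture and walls round the work are solid. World frame = base frame: x ahead of the robot, y to its left, z up, the work surface at z = 0. Lengths are in m, angles in rad, forces in N, time in s.
With the tool pointing down it reaches from about 0.375 to 0.9 m from the base axis. Payload 3.1 kg.
Tool frame: the origin (TCP) lies midway between the tips of the shut fingers; the grasp point (between the pads) lies pinch_z behind it (pinch_z is the distance from the TCP to the grasp point, in m); y points along the fingers, z is the direction in which the jaws open and shut, and the axes are right-handed (so a half turn about y gives the same grasp; the last joint's range is limited). The gripper opens to 87 mm and grips with 3 to 60 N. Pads are 19 mm wide; open, the fingers measure 117 mm over their backs; the gripper's body (75 mm by 190 mm) begins 51 mm behind the grasp point.
Start: joints at [1.133, 0.527, 1.433, -0, 1.181, -0.178], TCP at [0.16, 0.604, 0.183] pointing down, gripper open.
Joint ranges: [-3.08, 3.08], [-0.75, 2.2], [0.22, 2.44], [-1.43, 4.57], [0, 2.65], [-2.85, 2.85]. Speed limits (rad/s): [2.79, 2.79, 3.14, 3.14, 3.14, 3.14].

INTERFACE

Orientations are given as a unit quaternion [x, y, z, w].
In Python, from rig import get_obs, camera, hand_in, pinch_z gives the robot as it stands. The module is installed in compiled form; this text tells all that it offers.
- The arm moves only by the tool arm_command, never from a script. Its argument "plan" is a list of rows, each a list of 2 entries, a list of its own where there are three numbers: the shift along the world's x, y, z in units of 25 mm (1.0 is 25 mm), then the turn about the world's z in units of 5 degrees (1.0 is 5 degrees). A call has 1 to 5 rows; each row is the pose to reach, as a shift and turn from the pose commanded when the call began; what a row does not reach only later rows make up. A row lasts 1/10 s, in which the tool goes at most 50 mm and 8.59 degrees, less where a joint would pass 70% of its speed; a pose out of reach is approached as far as the arm can. A call with a gripper value outside its range is refused whole. "fingers" is the opening, from -1 (shut) to 1 (fully open), set as the call begins (left out, the last holds). The fingers move at their own pace and stop on an object; "force" is the grip in N (left out, the last holds). Time passes only in rows, so rows that repeat a pose let the fingers close. It gives the time, the measured TCP pose, the force and the opening at its end, in the units of the state.
- get_obs(): the state, without advancing time (a new reading comes with each control period).
- camera(name): name is "scene" or "side" or "wrist"; returns a dict with "pixels" (480x640x3 uint8, red, green, blue), "camera_matrix" (3x3 intrinsics, pixels), "R" (3x3) and "t" (3): a world point X has camera coordinates R X + t. Camera axes: x right, y down, z forward; pixel columns grow to the right and rows downward; lengths in m; the calibration is good to about 2 mm. A picture is of the moment at which its call begins. There is no depth.
- hand_in(): hands the job in, once; it reports no verdict.
The state is a dict: "time": time; "q": joint angles; "joint_velocities": joint speeds; "joint_torque": joint torques, N m; "position": TCP position; "tool_rot": TCP orientation; "ft_force": force on the tool from outside, world axes, zero at the start; "moment": the same for the moment, N m; "grip_width": finger opening in m.
Only numpy, scipy, OpenCV 4.12 (cv2) and the standard library are available. Lean on these libraries where they do the work, as an engineer would, in place of code of your own. Each camera call takes 0.05 s, during which the arm holds its last target.

TASK

Take the tweezers off the packing fixture and lay them on the bench clear of it, then stand packing blocks upright in the gap between the sliding jaw and the end stop, broad faces toward the jaw and the stop, adding blocks until the jaw, pushed toward the stop, clamps firmly on the packing instead of running to the end of its own travel. The jaw is sprung and goes back when let go, so finish with the fingers still pushing it firmly against the packing; do not disturb the other things on the bench.

Things in the scene. Friction and masses are not known exactly. Their poses are not given: they have to be found in the camera images.
- fixture: fixture base plate, steel, fixed to the bench, 110 (own x) x 160 (own y) x 10 mm thick; origin at the centre of its underside, on the bench. The sliding jaw stands toward its -y end, the end stop toward its +y end; the gap between them runs along its x and its floor is the plate's top, 10 mm above the bench. The bench on the robot's right of the fixture is free for a hand's breadth and more
- jaw_rear (a point): middle of the rear face of the sliding jaw, 26 mm above the bench (moves with the jaw; axes as the fixture): push here toward fixture +y. The jaw is an aluminium block with dark grooves on its ends, 100 (x) x 35 (y) x 31 mm tall, from 11 to 42 mm above the bench. The plate reaches 15 mm behind the rear face when the jaw is fully back
- jaw (a joint): travel of the sliding jaw toward the end stop (fixture +y): 0 = fully back (where it starts), 0.026 m = end of its own travel. A light spring pushes it back, 1.8 N at 0 rising to 3.4 N at full travel, so it returns when let go; clamping firmly means a push of about 10 to 20 N at the end
- end_stop: fixed end stop, steel block 100 (x) x 30 (y) x 32 mm tall on the plate, top 42 mm above the bench, same axes as the fixture; origin at the foot of its gap-side face, the block lies to +y of it. It is bolted at a different place each time: the gap with the jaw fully back is 30 to 61 mm, so one or two blocks are needed
- jaw_face (a point): middle of the top edge of the jaw's gap-side face (moves with the jaw), 42 mm above the bench; axes as the fixture
- stop_face (a point): middle of the top edge of the end stop's gap-side face, 42 mm above the bench; axes as the fixture
- tweezers: flat steel tweezers, 12 x 116 (own y) x 8 mm, lying across the tops of the jaw and the end stop at the start, over the gap; origin at the centre of the underside; grip across the 12 mm width
- block_1: plain aluminium packing block, 36 (own x) x 20 (own y, the thickness) x 60 mm tall (z), square-edged, about 0.12 kg; one of three alike standing upright and loose on the bench; origin at the centre of its underside. Grip it by its two 20 mm wide end faces (36 mm apart), near the top, so that the fingers keep clear of neighbouring blocks in the gap
- block_2: plain aluminium packing block, 36 (own x) x 20 (own y, the thickness) x 60 mm tall (z), square-edged, about 0.12 kg; one of three alike standing upright and loose on the bench; origin at the centre of its underside. Grip it by its two 20 mm wide end faces (36 mm apart), near the top, so that the fingers keep clear of neighbouring blocks in the gap
- block_3: plain aluminium packing block, 36 (own x) x 20 (own y, the thickness) x 60 mm tall (z), square-edged, about 0.12 kg; one of three alike standing upright and loose on the bench; origin at the centre of its underside. Grip it by its two 20 mm wide end faces (36 mm apart), near the top, so that the fingers keep clear of neighbouring blocks in the gap
- felt_tin: bystander, leave it alone: flat round tin with a screw lid, 66 mm across, 30 high; origin at the centre of its underside
- weight_1: bystander, leave it alone: large brass weight with a knob, 36 mm across, 40 high; origin at the centre of its underside
- weight_2: bystander, leave it alone: smaller brass weight with a knob, 30 mm across, 32 high; origin at the centre of its underside
- rubber_stick_1: bystander, leave it alone: small rubber bar, 18 x 42 x 13 mm; origin at the centre of its underside
- star_knob: bystander, leave it alone: star-shaped knob standing on its head, screw up, 34 mm across, 36 high; origin at the centre of its underside
- tape_cream: bystander, leave it alone: small roll of tape lying flat, 63 mm across, 24 high; origin at the centre of its underside
There are look-alikes about, which are no part of the job. What is shaped like the block_3 but brown, red or yellow is not meant.

How it is judged:
By the outcome, as a careful person would: the job done as asked, in the order asked, and still so for the second after the job is handed in, while the arm keeps its last pose, push and grip.
It also fails if it takes over 72 s, if anything falls off the work surface, if the arm or the gripper's body presses on something with over 40 N, if the wrist force passes 120 N, or if a joint passes its speed limit or range.

## Working session

There is one attempt and no reset: what is moved stays moved. The work goes in short steps, Python scripts to look and compute and a tool call to move; the robot and the scene stay as the last step left them, time stands still between calls to the robot, and variables do not carry over. Pictures are saved under pics/ and viewed, and the job is handed in when it is done.

Besides the shell and the picture viewer there is one more tool, called after "Call:" as name([rows], argument=value, ...), one row to a line, values as JSON. arm_command: Moves the arm, as the interface text tells. Its arguments: {"type":"object","properties":{"plan":{"type":"array"},"fingers":{"type":"number"},"force":{"type":"number"}},"required":["plan"]}

```bash
mkdir -p pics
python3 - <<'E'
from rig import *
import cv2
print(get_obs(),pinch_z)
for n in("scene","side","wrist"):
    c=camera(n);cv2.imwrite(f"pics/a_{n}.png",c["pixels"][:,:,::-1]);print(n,c["camera_matrix"].tolist(),c["R"].tolist(),c["t"])
E
```

```text
{'time': 0.0, 'q': array([ 1.13349217e+00,  5.28438329e-01,  1.43390863e+00, -1.46983696e-05,
        1.18140727e+00, -1.78478621e-01]), 'joint_velocities': array([ 0.00099655, -0.00131731,  0.000245  , -0.00030334, -0.0004546 ,
       -0.00096218]), 'joint_torque': array([-1.32309215e-03, -4.40044749e+01, -1.76591331e+01,  6.29846100e-02,
        5.83865948e-02, -1.59044484e-04]), 'position': array([0.15957483, 0.60343401, 0.18248683]), 'tool_rot': array([ 0.70192344, -0.09147844,  0.0910244 , -0.70046394]), 'ft_force': array([ 0.88416518,  0.08757198, -0.08481129]), 'moment': array([ 0.00116866, -0.01093865, -0.00977863]), 'grip_width': 0.08691013714023095} 0.0187
scene [[557.2638490717618, 0.0, 323.18632124222785], [0.0, 557.2638490717618, 245.89134883944504], [0.0, 0.0, 1.0]] [[0.47752256088641926, -0.8784090702781134, 0.01922782092740509], [-0.3893836876084052, -0.23119387440960673, -0.8915883221868457], [0.787624623579631, 0.4182665390497013, -0.4524384539828913]] [-0.25616612  0.25798819  0.72273601]
side [[463.7496677312901, 0.0, 321.7856002524105], [0.0, 463.7496677312901, 242.04966241686787], [0.0, 0.0, 1.0]] [[-0.9954758520250941, -0.09496135290427496, 0.003188963703514106], [-0.04378239307675697, 0.42866477951390963, -0.9024021325666088], [0.08432633094938335, -0.8984591522483818, -0.43088307189971403]] [0.5865322  0.06717301 1.24726503]
wrist [[423.9843180992246, 0.0, 321.07072534530585], [0.0, 423.9843180992246, 239.94844357148392], [0.0, 0.0, 1.0]] [[0.25617611073473573, 0.9666273047342532, -0.0023353866958145913], [0.9284979231403304, -0.24539770624461843, 0.27869620107560533], [0.26882225914704055, -0.07356371056488785, -0.9603764748654603]] [-0.62282935 -0.03333467  0.39212071]
```

View pics/a_scene.png

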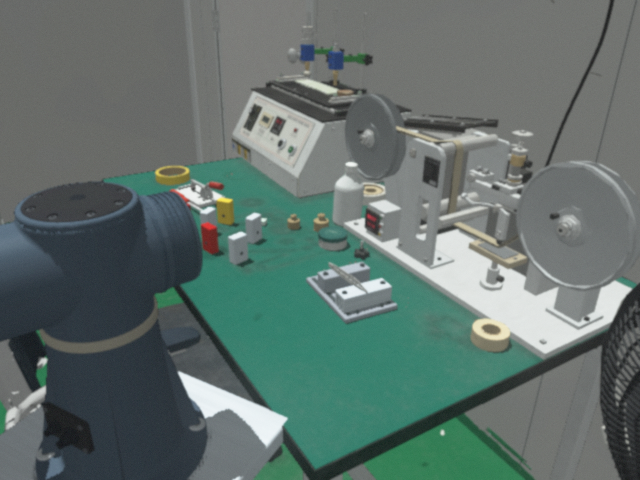

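View pics/a_side.png

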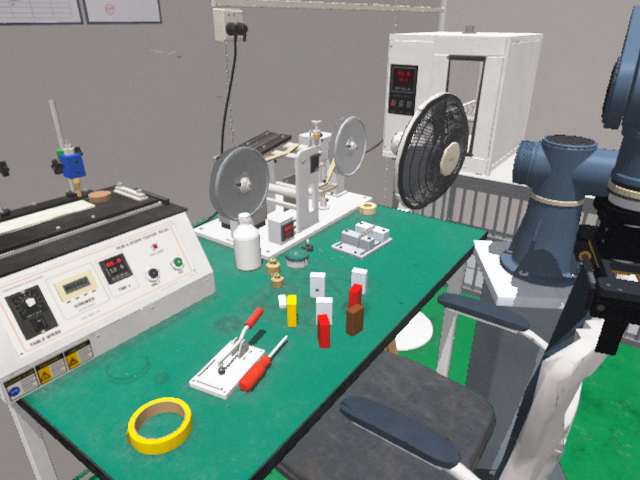

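View pics/a_wrist.png

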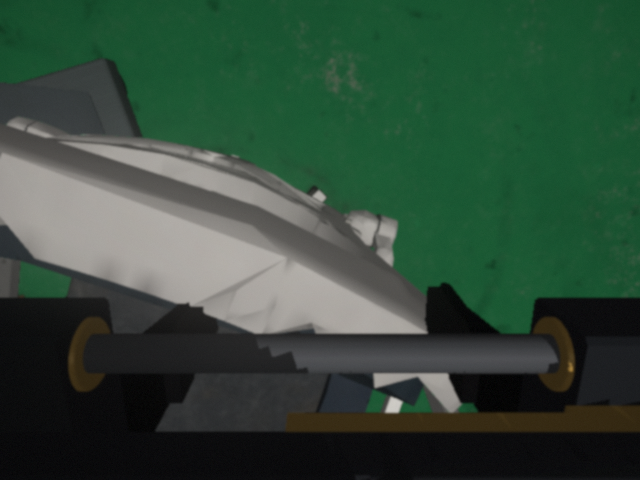

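The scene picture shows the fixture at (352,290) and white blocks at (238,248) and (254,229). The side picture shows three white blocks at (317,285), (324,308) and (359,281). I'll zoom in.

Run:
```python
import cv2
a=cv2.imread("pics/a_scene.png");cv2.imwrite("pics/z1.png",cv2.resize(a[250:330,295:405],None,fx=7,fy=7,interpolation=cv2.INTER_CUBIC))
cv2.imwrite("pics/z2.png",cv2.resize(a[180:290,190:390],None,fx=4,fy=4,interpolation=cv2.INTER_CUBIC))
a=cv2.imread("pics/a_side.png");cv2.imwrite("pics/z3.png",cv2.resize(a[215:355,255:405],None,fx=4.25,fy=4.25,interpolation=cv2.INTER_CUBIC))
```

```text
(no output)
```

View pics/z1.png

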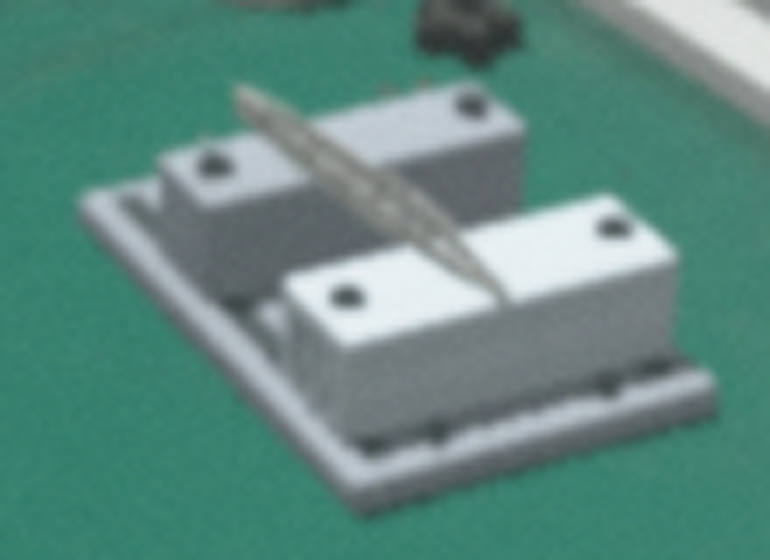

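View pics/z2.png

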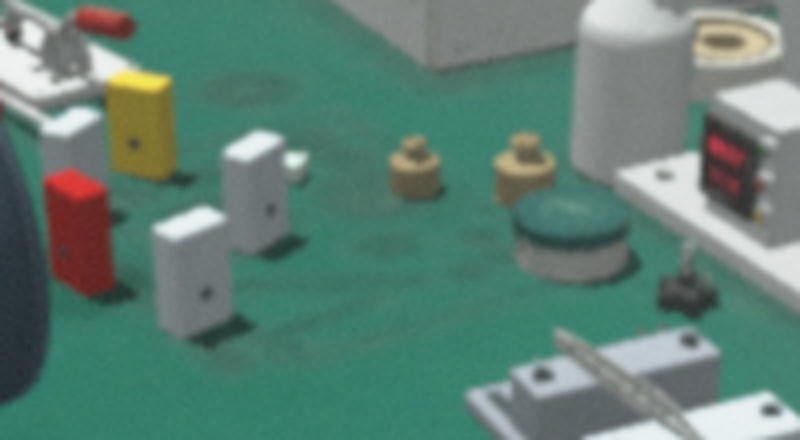

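View pics/z3.png

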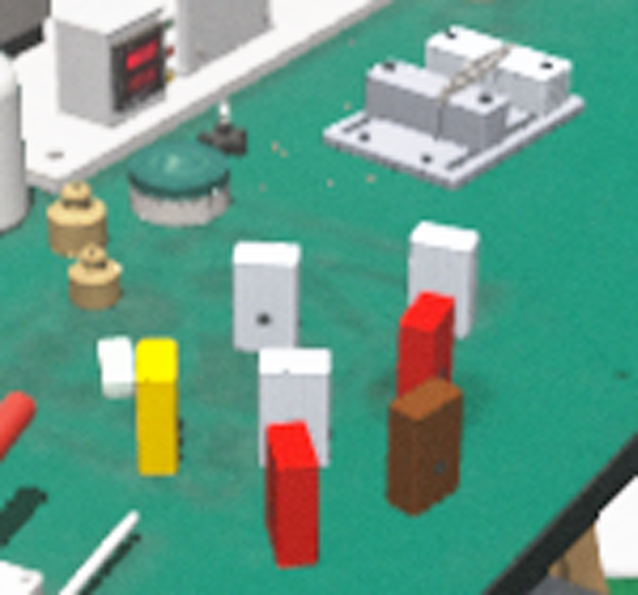

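```bash
cat > h.py <<'E'
import numpy as np, cv2
from scipy.optimize import least_squares
C={}
def cam(c): return dict(K=np.array(c["camera_matrix"]),R=np.array(c["R"]),t=np.array(c["t"]))
C["scene"]=dict(K=np.array([[557.26385,0,323.18632],[0,557.26385,245.89135],[0,0,1]]),R=np.array([[0.47752256088641926, -0.8784090702781134, 0.01922782092740509], [-0.3893836876084052, -0.23119387440960673, -0.8915883221868457], [0.787624623579631, 0.4182665390497013, -0.4524384539828913]]),t=np.array([-0.25616612,0.25798819,0.72273601]))
C["side"]=dict(K=np.array([[463.74967,0,321.7856],[0,463.74967,242.04966],[0,0,1]]),R=np.array([[-0.9954758520250941, -0.09496135290427496, 0.003188963703514106], [-0.04378239307675697, 0.42866477951390963, -0.9024021325666088], [0.08432633094938335, -0.8984591522483818, -0.43088307189971403]]),t=np.array([0.5865322,0.06717301,1.24726503]))
def proj(c,X):
    X=np.atleast_2d(X);Y=X@c["R"].T+c["t"];u=Y@c["K"].T;return u[:,:2]/u[:,2:]
def onz(c,uv,z):
    d=c["R"].T@np.linalg.solve(c["K"],[uv[0],uv[1],1.]);o=-c["R"].T@c["t"];return o+d*(z-o[2])/d[2]
def Rz(a):return np.array([[np.cos(a),-np.sin(a),0],[np.sin(a),np.cos(a),0],[0,0,1]])
E
python3 - <<'E'
from h import *
S=C["scene"];D=C["side"]
s=lambda x,y:(295+x/7,250+y/7)
d=lambda x,y:(255+x/4.25,215+y/4.25)
def res(p,full=False):
    x,y,a,g=p;o=np.array([x,y,0]);R=Rz(a);w=lambda *l:o+R@(np.array(l)/1000)
    G=g*1000-30
    L=[(S,w(-55,80,10),s(80,197)),(S,w(-55,-80,10),s(358,490)),(S,w(55,-80,10),s(717,378)),
    (S,w(-50,-30,42),s(285,285)),(S,w(-50,-65,42),s(345,352)),(S,w(50,-65,42),s(680,258)),(S,w(50,-30,42),s(612,193)),
    (S,w(-50,G,42),s(205,209)),(S,w(-50,G+30,42),s(158,158)),(S,w(50,G,42),s(526,128)),(S,w(50,G+30,42),s(470,83)),
    (D,w(55,80,10),d(325,133)),(D,w(-55,80,10),d(452,178)),(D,w(-55,-80,10),d(583,98)),
    (D,w(-50,-65,42),d(571,66))]
    e=np.array([proj(c,X)[0]-np.array(q) for c,X,q in L]);return e if full else e.ravel()
r=least_squares(res,[.5,-.05,0,.04],loss='soft_l1');print(r.x,np.degrees(r.x[2]));print(res(r.x,True).round(1).tolist())
for a in [(180,225)]:pass
z=lambda x,y:(190+x/4,180+y/4)
for n,q in dict(b_near=(193,224),b_mid=(254,145),b_far=(72,127)).items(): print(n,onz(S,z(*q),.06))
for n,q in dict(sA=(267,253),sB=(295,362),sC=(444,237),sred=(290,440)).items(): print(n,onz(D,d(*q),.06))
E
```

```text
[ 0.47566676 -0.09067616 -0.58997836  0.03963787] -33.80327019743884
[[-1.1, -0.3], [-0.4, -0.3], [0.8, 0.5], [-0.7, -1.0], [0.4, -1.1], [0.5, -0.6], [-0.4, -0.1], [0.4, -0.3], [-0.3, -0.2], [0.6, -0.2], [0.5, -0.5], [0.2, -0.8], [1.7, -0.3], [1.3, -0.3], [0.8, -1.4]]
b_near [0.47774609 0.1675471  0.06      ]
b_mid [0.57583631 0.19811342 0.06      ]
b_far [0.54397987 0.29937287 0.06      ]
sA [0.57904817 0.20604028 0.06      ]
sB [0.55379393 0.31437385 0.06      ]
sC [0.48243753 0.17807544 0.06      ]
sred [0.55008113 0.38162597 0.06      ]
```

Run:
```python
from h import *
from scipy.spatial.transform import Rotation as Ro
from rig import *
o=get_obs();R=Ro.from_quat(o["tool_rot"]).as_matrix();print(R.round(3))
c=camera("wrist");k=cam(c);p=-k["R"].T@k["t"];print(p,R.T@(p-o["position"]), k["R"][2])
z=R[:,2];print("open dir angle",np.degrees(np.arctan2(z[1],z[0])))
```

```text
[[ 0.967 -0.001  0.256]
 [-0.256 -0.002  0.967]
 [-0.    -1.    -0.002]]
[0.08511724 0.62275894 0.38453747] [-0.0770067  -0.20182305 -0.00090243] [ 0.26893491 -0.07331889 -0.96036366]
open dir angle 75.17088941998921
```

Call:
arm_command([
  [[1.2,-1.6,0.6],-1.7],
  [[2.4,-3.2,1],-3.4],
  [[3.6,-4.8,1],-5.1],
  [[4.8,-6.4,1],-6.8],
  [[6,-8,1],-8.5],
], fingers=1)

```text
time: 0.7
position: [0.3088, 0.4051, 0.2086]
tool_rot: [-0.619, 0.341, -0.341, 0.62]
ft_force: [1.6, 0.1, -0.0]
grip_width: 0.0875
```

Call:
arm_command([
  [[1.2,-1.6,0],-1.7],
  [[2.4,-3.2,0],-3.4],
  [[3.6,-4.8,0],-5.1],
  [[4.8,-6.4,0],-6.8],
  [[5.4,-8,0],-8.5],
])

```text
time: 1.2
position: [0.4459, 0.2048, 0.2087]
tool_rot: [0.453, -0.542, 0.543, -0.454]
ft_force: [0.2, 1.2, 0.7]
grip_width: 0.087
```

Run:
```python
from h import *
from rig import *
c=camera("wrist");np.savez("pics/w1.npz",**c);cv2.imwrite("pics/w1.png",c["pixels"][:,:,::-1]);o=get_obs();print(o["time"],o["position"],o["q"])
k=cam(c);print(onz(k,(320,240),0.))
```

```text
1.25 [0.44752135 0.19927137 0.20852915] [ 0.19417946  0.31233628  1.73365714 -0.00597349  1.09333721  0.38329015]
[0.43719034 0.16215319 0.        ]
```

View pics/w1.png

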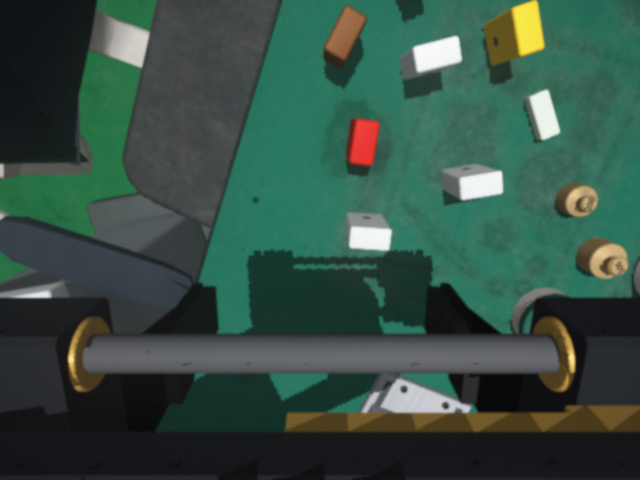

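The wrist picture shows the near white block's top at (369,238), the other two white blocks at (480,185) and (437,55), and a red look-alike at (363,140). Next I'll zoom in on the block and work out the tweezers' direction.

Run:
```python
from h import *
S=C["scene"];a=onz(S,(295+238/7,250+90/7),.046);b=onz(S,(295+512/7,250+300/7),.046);print(a,b,(a+b)/2,np.linalg.norm(a-b),np.degrees(np.arctan2(*(a-b)[[1,0]])))
D=C["side"];d=lambda x,y:(255+x/4.25,215+y/4.25)
a=onz(D,d(440,98),.048);b=onz(D,d(510,46),.048);print(a,b,(a+b)/2,np.linalg.norm(a-b),np.degrees(np.arctan2(*(a-b)[[1,0]])))
im=cv2.imread("pics/w1.png")[195:265,330:410];cv2.imwrite("pics/w1z.png",cv2.resize(im,None,fx=8,fy=8,interpolation=cv2.INTER_CUBIC))
```

```text
[ 0.49382628 -0.03494562  0.046     ] [ 0.43164871 -0.14604323  0.046     ] [ 0.4627375  -0.09049442  0.046     ] 0.12731350947596776 60.765738203445096
[ 0.48919939 -0.0317149   0.048     ] [ 0.44265922 -0.12259936  0.048     ] [ 0.46592931 -0.07715713  0.048     ] 0.10210765428811011 62.88389429950507
```

View pics/w1z.png

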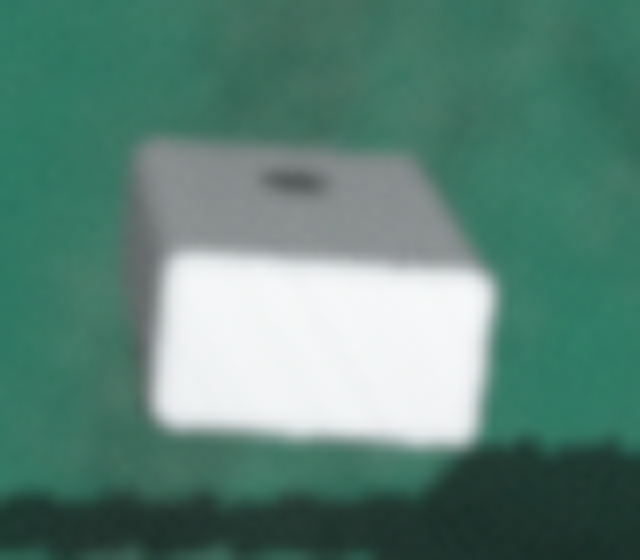

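The near block's top corners in the zoom are about (168,252), (495,275), (472,442) and (155,428), so its broad face runs almost along the image x axis. Next I'll look over the fixture.

Call:
arm_command([
  [[0,-2,0],-1],
  [[0,-4,0],-2],
  [[0.1,-6,0],-3],
  [[0.2,-8,0],-4],
  [[0.2,-10,0],-4],
])

```text
time: 1.75
position: [0.448, -0.0449, 0.2086]
tool_rot: [0.354, -0.612, 0.612, -0.355]
ft_force: [0.0, -0.5, 0.3]
grip_width: 0.087
```

Call:
arm_command([
  [[0,-1.6,0],0],
  [[0,-3,0],0],
  [[0,-3,0],0],
])

```text
time: 2.05
position: [0.449, -0.1224, 0.2086]
tool_rot: [0.353, -0.612, 0.614, -0.353]
ft_force: [0.5, 1.0, -0.3]
grip_width: 0.087
```

Run:
```python
from h import *
from rig import *
c=camera("wrist");np.savez("pics/w2.npz",**c);cv2.imwrite("pics/w2.png",c["pixels"][:,:,::-1]);o=get_obs();print(o["time"],o["position"],o["q"])
```

```text
2.1 [ 0.44821723 -0.11995419  0.20839459] [-5.03160799e-01  2.76297349e-01  1.79110962e+00  1.37339926e-04
  1.07394334e+00  2.09105934e-02]
```

View pics/w2.png

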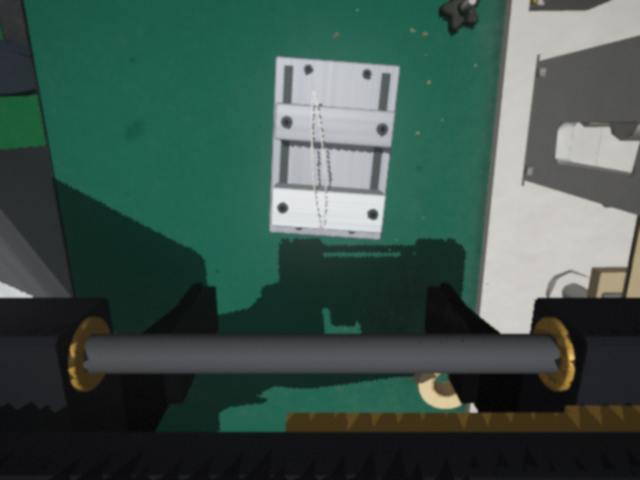

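Run:
```python
import cv2
im=cv2.imread("pics/w2.png")[45:250,255:415];cv2.imwrite("pics/w2z.png",cv2.resize(im,None,fx=2.9*1.0,fy=2.9,interpolation=cv2.INTER_CUBIC))
```

```text
(no output)
```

View pics/w2z.png

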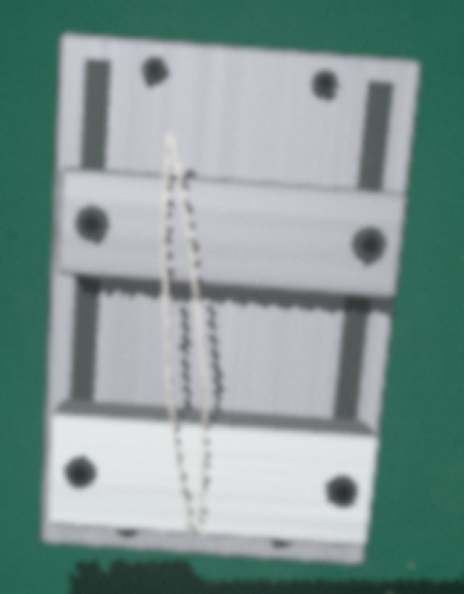

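Run:
```python
from h import *
W=cam(np.load("pics/w2.npz"));S=C["scene"];D=C["side"]
s=lambda x,y:(295+x/7,250+y/7)
d=lambda x,y:(255+x/4.25,215+y/4.25)
v=lambda x,y:(255+x/2.9,45+y/2.9)
def mk(use):
  def res(p,full=False):
    x,y,a,g=p;o=np.array([x,y,0]);R=Rz(a);w=lambda *l:o+R@(np.array(l)/1000)
    G=g*1000-30
    L=[(W,w(-55,80,10),v(63,35)),(W,w(55,80,10),v(420,62)),(W,w(55,-80,10),v(363,562)),(W,w(-55,-80,10),v(41,541)),
    (W,w(-50,-65,42),v(46,524)),(W,w(-50,-30,42),v(52,414)),(W,w(50,-30,42),v(378,436)),(W,w(50,-65,42),v(367,546)),
    (W,w(-50,G,42),v(57,273)),(W,w(50,G,42),v(394,297)),(W,w(-50,G+30,42),v(65,169)),(W,w(50,G+30,42),v(407,191))]
    L2=[(S,w(-55,80,10),s(80,197)),(S,w(-55,-80,10),s(358,490)),(S,w(55,-80,10),s(717,378)),
    (S,w(-50,-30,42),s(285,285)),(S,w(-50,-65,42),s(345,352)),(S,w(50,-65,42),s(680,258)),(S,w(50,-30,42),s(612,193)),
    (S,w(-50,G,42),s(205,209)),(S,w(-50,G+30,42),s(158,158)),(S,w(50,G,42),s(526,128)),(S,w(50,G+30,42),s(470,83)),
    (D,w(55,80,10),d(325,133)),(D,w(-55,80,10),d(452,178)),(D,w(-55,-80,10),d(583,98)),
    (D,w(-50,-65,42),d(571,66))]
    L=(L if 'w' in use else [])+(L2 if 's' in use else [])
    e=np.array([proj(c,X)[0]-np.array(q) for c,X,q in L]);return e if full else e.ravel()
  return res
for u in('w','s','ws'):
    f=mk(u);r=least_squares(f,[.47,-.09,-.59,.04],loss='soft_l1');print(u,r.x.round(4),np.degrees(r.x[2]).round(2));
    if u=='w':print(f(r.x,True).round(1).tolist())
a=onz(W,v(169,132),.046);b=onz(W,v(198,532),.046);print("tw",a,b,(a+b)/2,np.linalg.norm(a-b),np.degrees(np.arctan2(*(a-b)[[1,0]])))
W1=cam(np.load("pics/w1.npz"))
q=[onz(W1,(330+x/8,195+y/8),.06) for x,y in[(166,252),(496,273),(474,443),(155,429)]]
q=np.array(q);print("blk",q.mean(0),[np.linalg.norm(q[i]-q[i-1]).round(4) for i in range(4)],[np.degrees(np.arctan2(*(q[j]-q[i])[[1,0]])).round(1) for i,j in((0,1),(3,2),(3,0),(2,1))])
```

```text
w [ 0.4788 -0.0905 -0.5964  0.0409] -34.17
[[-1.3, -1.0], [0.7, -0.7], [0.4, 1.2], [-0.4, 0.9], [-0.0, 0.4], [-0.6, -0.4], [0.9, -0.0], [0.3, 0.4], [-0.4, 0.2], [0.8, 0.4], [-1.7, -1.1], [0.5, 0.3]]
s [ 0.4757 -0.0907 -0.59    0.0396] -33.8
ws [ 0.4785 -0.0905 -0.5955  0.041 ] -34.12
tw [ 0.49179953 -0.03653895  0.046     ] [ 0.44092622 -0.14077976  0.046     ] [ 0.46636287 -0.08865936  0.046     ] 0.11599241633388188 63.985939261400695
blk [0.48304913 0.17259685 0.06      ] [np.float64(0.0198), np.float64(0.0354), np.float64(0.0191), np.float64(0.0347)] [np.float64(-14.1), np.float64(-12.9), np.float64(77.4), np.float64(75.2)]
```

The overhead picture shows the fixture with its gap at zoom rows 290–415. The fit gives fixture (0.4785, −0.0905), yaw −34°, and a gap of about 40 mm, so one block should do. The tweezers are centred at (0.466, −0.089) with their axis at 64°.

Call:
arm_command([
  [[0.65,1.1,-1],0.8],
  [[0.65,1.1,-3],0.8],
  [[0.65,1.1,-5],0.8],
  [[0.65,1.1,-5.5],0.8],
  [[0.65,1.1,-5.5],0.8],
], fingers=-0.1)

```text
time: 2.6
position: [0.4619, -0.0882, 0.0686]
tool_rot: [-0.378, 0.601, -0.597, 0.375]
ft_force: [-0.5, -0.2, 0.5]
grip_width: 0.0548
```

Run:
```python
from h import *
from rig import *
o=get_obs();print(o["position"],o["grip_width"],np.degrees(o["q"][0]-o["q"][5]))
for n in("wrist","scene"):
    c=camera(n);cv2.imwrite(f"pics/b_{n}.png",c["pixels"][:,:,::-1])
```

```text
[ 0.46186558 -0.08815011  0.06863377] 0.05479678027281281 -25.694075342233415
```

View pics/b_wrist.png

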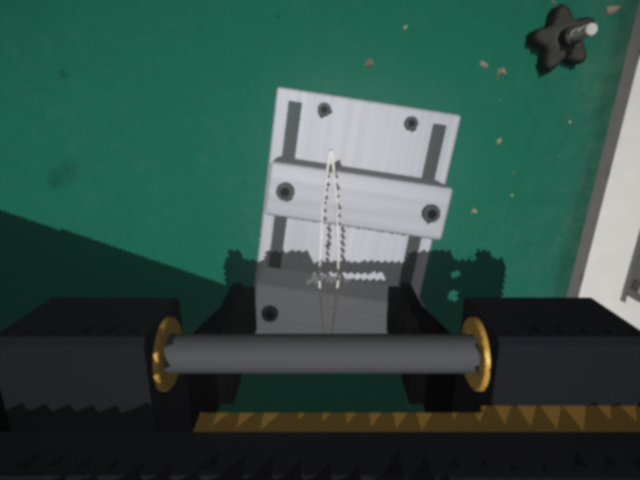

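Call:
arm_command([
  [[0.1,-0.18,-0.7],0],
  [[0.1,-0.18,-1.45],0],
  [[0.1,-0.18,-1.45],0],
  [[0.1,-0.18,-1.45],0],
])

```text
time: 3.1
position: [0.4675, -0.0952, 0.0359]
tool_rot: [0.375, -0.599, 0.6, -0.376]
ft_force: [-0.3, -0.0, 0.3]
grip_width: 0.0393
```

Call:
arm_command([
  [[0,0,0],0],
  [[0,0,0],0],
  [[0,0,0],0],
  [[0,0,0],0],
  [[0,0,0],0],
], fingers=-1, force=15)

```text
time: 3.6
position: [0.4668, -0.0952, 0.0349]
tool_rot: [0.376, -0.599, 0.599, -0.376]
ft_force: [-0.3, 0.3, 0.1]
grip_width: 0.007
```

Call:
arm_command([
  [[0,0,0],0],
  [[0,0,0],0],
])

```text
time: 3.8
position: [0.4667, -0.0952, 0.0346]
tool_rot: [-0.376, 0.599, -0.599, 0.376]
ft_force: [-0.2, 0.4, 0.3]
grip_width: 0.001
```

Run:
```python
from h import *
from rig import *
o=get_obs();print(o["position"],o["grip_width"],np.degrees(o["q"][0]-o["q"][5]),o["ft_force"])
for n in("wrist","scene"):
    c=camera(n);cv2.imwrite(f"pics/c_{n}.png",c["pixels"][:,:,::-1])
im=cv2.imread("pics/c_scene.png")[200:330,280:410];cv2.imwrite("pics/c_sz.png",cv2.resize(im,None,fx=4.6,fy=4.6,interpolation=cv2.INTER_CUBIC))
```

```text
[ 0.46673244 -0.09518481  0.03463872] 0.0010147835728854546 -25.833997460546698 [-0.15144883  0.44760576  0.291982  ]
```

View pics/c_sz.png

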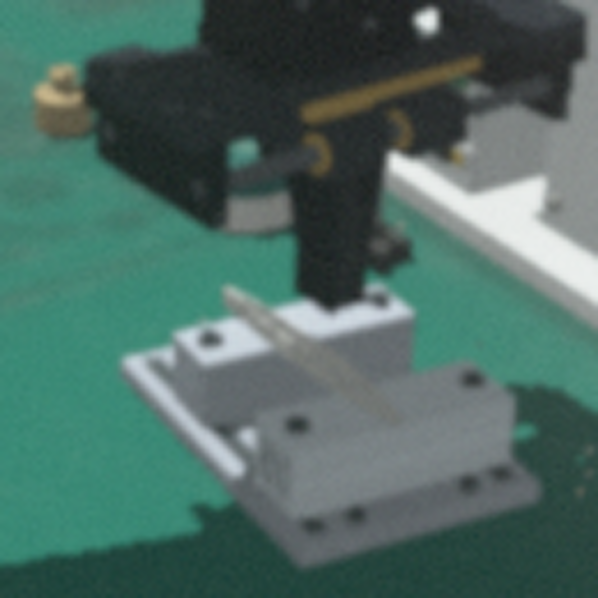

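View pics/c_wrist.png

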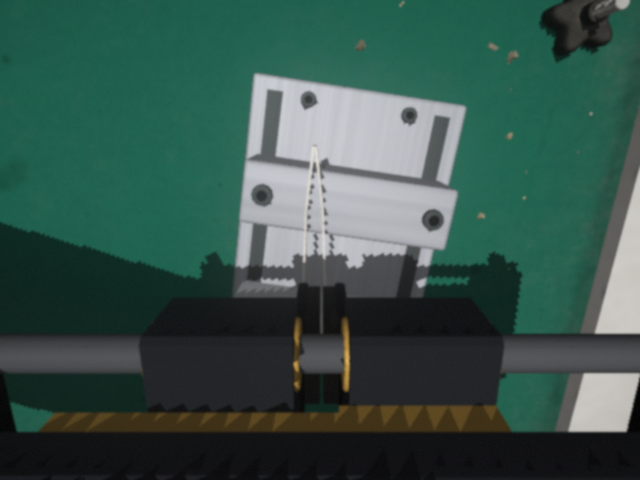

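Run:
```python
from h import *
from rig import *
from scipy.spatial.transform import Rotation as Ro
c=camera("wrist");k=cam(c);o=get_obs();p=o["position"]
for z in (p[2],p[2]+.0187,.10):
    q=np.array([p[0],p[1],z]);print(z,proj(k,q),proj(C["scene"],q),proj(C["side"],q))
print(Ro.from_quat(o["tool_rot"]).as_matrix().round(3))
c=camera("side");cv2.imwrite("pics/c_side.png",c["pixels"][:,:,::-1])
im=cv2.imread("pics/c_side.png")[180:290,310:420];cv2.imwrite("pics/c_dz.png",cv2.resize(im,None,fx=5,fy=5,interpolation=cv2.INTER_CUBIC))
```

```text
0.03462737045866813 [[321.80484146 271.74948652]] [[350.65320771 282.17775879]] [[366.56573941 233.39785492]]
0.05332737045866813 [[321.90796551 285.85933395]] [[351.07483219 273.42476705]] [[366.85367028 227.54583465]]
0.1 [[322.27167693 335.62379138]] [[352.15810977 250.93575122]] [[367.5875367  212.63044492]]
[[-0.436 -0.     0.9  ]
 [-0.9    0.    -0.436]
 [-0.    -1.    -0.   ]]
```

View pics/c_dz.png

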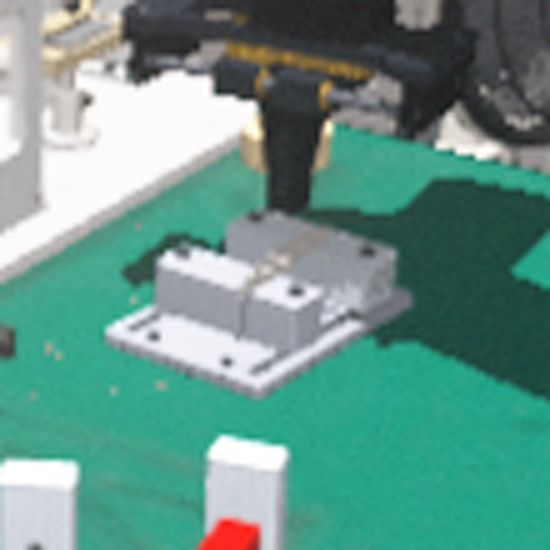

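Run:
```python
from h import *
s=(280+331/4.6,200+302/4.6);d=(310+287/5,180+209/5)
P=[C[n]["K"]@np.c_[C[n]["R"],C[n]["t"]] for n in("scene","side")]
X=cv2.triangulatePoints(P[0],P[1],np.array(s).reshape(2,1),np.array(d).reshape(2,1)).ravel();print(X[:3]/X[3])
# check triangulation with known tcp at the w-view: fixture corner check
x=lambda a,b:a
im=cv2.imread("pics/c_wrist.png")[180:420,200:440];cv2.imwrite("pics/c_wz.png",cv2.resize(im,None,fx=2.5,fy=2.5,interpolation=cv2.INTER_CUBIC)*1)
im=cv2.convertScaleAbs(im,alpha=2.5,beta=20);cv2.imwrite("pics/c_wz.png",cv2.resize(im,None,fx=2.4,fy=2.4,interpolation=cv2.INTER_CUBIC))
```

```text
[ 0.46583275 -0.09672455  0.07067618]
```

View pics/c_wz.png

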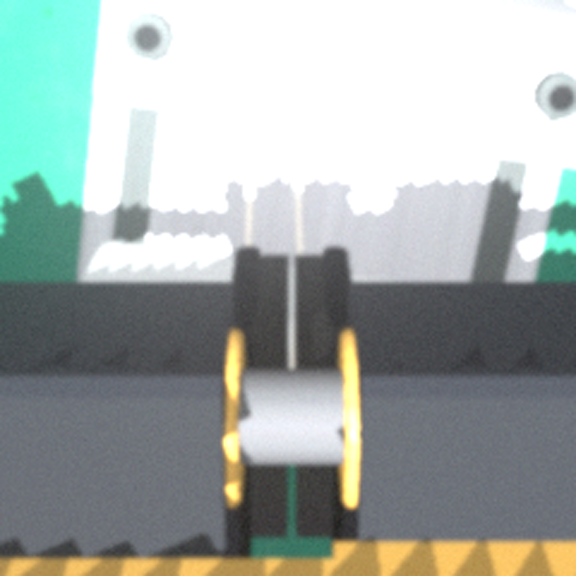

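Run:
```python
from h import *
from rig import *
c=camera("wrist");k=cam(c);o=get_obs();p=o["position"];xt=np.array([-.436,-.9,0])
for dz in (0,.01,.02,.03,.036,.04,.05):
    print(dz,[proj(k,p+xt*s+[0,0,dz]).round(0).tolist() for s in(-.0095,.0095)])
```

```text
0 [[[322.0, 254.0]], [[322.0, 289.0]]]
0.01 [[[322.0, 260.0]], [[322.0, 297.0]]]
0.02 [[[322.0, 268.0]], [[322.0, 306.0]]]
0.03 [[[322.0, 275.0]], [[322.0, 315.0]]]
0.036 [[[322.0, 281.0]], [[322.0, 322.0]]]
0.04 [[[322.0, 284.0]], [[322.0, 326.0]]]
0.05 [[[322.0, 294.0]], [[322.0, 338.0]]]
```

The scene and side pictures put the shut fingertips at z ≈ 0.071, at the TCP's x and y. The wrist picture agrees, showing the tips 36–37 mm above the reported TCP. The fingers closed above the tweezers, which are unmoved. From here I'll treat the tips as TCP + 36 mm and go down again slowly, watching the force.

Call:
arm_command([
  [[-0.08,0.1,0],0],
  [[-0.08,0.1,0],0],
  [[-0.08,0.1,0],0],
  [[-0.08,0.1,0],0],
], fingers=-0.2)

```text
time: 4.45
position: [0.4648, -0.0927, 0.0347]
tool_rot: [0.376, -0.599, 0.599, -0.376]
ft_force: [-0.0, -0.8, -0.4]
grip_width: 0.0246
```

Call:
arm_command([
  [[0,0,-0.3],0],
  [[0,0,-0.6],0],
  [[0,0,-0.8],0],
  [[0,0,-0.8],0],
])

```text
time: 4.85
position: [0.464, -0.0924, 0.0136]
tool_rot: [-0.376, 0.6, -0.598, 0.375]
ft_force: [0.4, 0.7, 0.3]
grip_width: 0.0346
```

Run:
```python
from h import *
from rig import *
o=get_obs();print(o["position"],o["grip_width"],o["ft_force"])
for n in("wrist","scene"):
    c=camera(n);cv2.imwrite(f"pics/d_{n}.png",c["pixels"][:,:,::-1])
a=cv2.imread("pics/d_scene.png")[230:330,290:400];b=cv2.imread("pics/d_wrist.png")[180:420,200:440]
cv2.imwrite("pics/d.png",np.hstack([cv2.resize(a,(440,400)),cv2.resize(cv2.convertScaleAbs(b,alpha=1.7),(350,400))]))
```

```text
[ 0.46402727 -0.09240807  0.01364863] 0.03464583088009964 [0.43971926 0.67296827 0.3147378 ]
```

View pics/d.png

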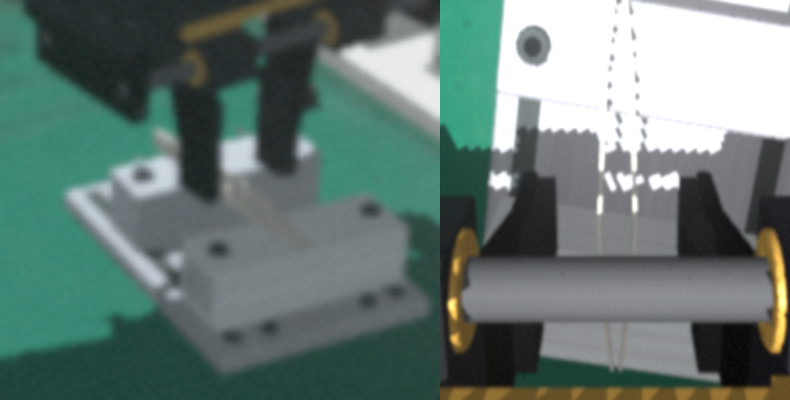

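The fingers straddle the tweezers, with the tips near z 0.05. I'll go a bit lower and close.

Call:
arm_command([
  [[0,0,-0.2],0],
  [[0,0,-0.4],0],
  [[0,0,-0.6],0],
  [[0,0,-0.6],0],
])

```text
time: 5.35
position: [0.4643, -0.0925, -0.001]
tool_rot: [-0.376, 0.6, -0.599, 0.375]
ft_force: [0.0, 1.0, 0.5]
grip_width: 0.0348
```

Call:
arm_command([
  [[0,0,0],0],
  [[0,0,0],0],
  [[0,0,0],0],
  [[0,0,0],0],
  [[0,0,0],0],
], fingers=-1, force=15)

```text
time: 5.85
position: [0.4649, -0.0928, -0.0001]
tool_rot: [0.376, -0.599, 0.599, -0.376]
ft_force: [0.2, 0.0, 0.3]
grip_width: 0.011
```

Call:
arm_command([
  [[0,0,0],0],
  [[0,0,0],0],
])

```text
time: 6.05
position: [0.4649, -0.0928, -0.0002]
tool_rot: [0.376, -0.599, 0.599, -0.376]
ft_force: [0.0, -0.2, 1.4]
grip_width: 0.0107
```

Run:
```python
from h import *
for uv in((180,300),(240,385),(315,468)):print(onz(C["scene"],uv,0))
for uv in((450,262),(400,315),(487,237)):print(onz(C["side"],uv,0))
W=cam(np.load("pics/w2.npz"))
for uv in((30,40),(65,280)):print(onz(W,uv,0))
```

```text
[0.3013956  0.17440593 0.        ]
[ 0.16678686 -0.0600811   0.        ]
[ 0.088448   -0.23191321  0.        ]
[ 0.23649656 -0.00492987  0.        ]
[0.38741459 0.2651408  0.        ]
[ 0.0985398  -0.18270161  0.        ]
[0.29717086 0.12802874 0.        ]
[ 0.17678621 -0.06488702  0.        ]
```

Call:
arm_command([
  [[0,0,0.7],0],
  [[0,0,1.8],0],
  [[0,0,2],0],
  [[0,0,2],0],
])

```text
time: 6.45
position: [0.4655, -0.093, 0.0504]
tool_rot: [0.375, -0.598, 0.6, -0.376]
ft_force: [-0.6, 0.1, -0.3]
grip_width: 0.0108
```

Run:
```python
from h import *
from rig import *
o=get_obs();print(o["position"],o["grip_width"],o["ft_force"])
for n in("wrist","scene"):
    c=camera(n);cv2.imwrite(f"pics/e_{n}.png",c["pixels"][:,:,::-1])
a=cv2.imread("pics/e_scene.png")[210:330,280:412];b=cv2.imread("pics/e_wrist.png")[60:420,140:500]
cv2.imwrite("pics/e.png",np.hstack([cv2.resize(a,(440,400)),cv2.resize(cv2.convertScaleAbs(b,alpha=1.7),(350,400))]))
```

```text
[ 0.46546585 -0.09298135  0.05037986] 0.010796970962881673 [-0.647224    0.09297221 -0.28357048]
```

View pics/e.png

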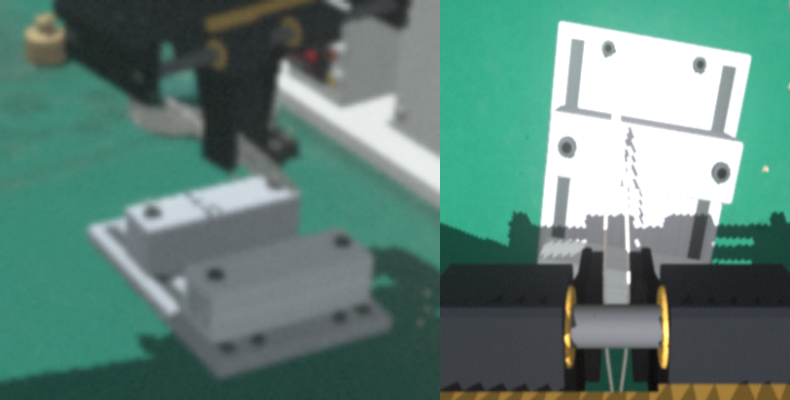

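Tweezers lifted cleanly; the fixture tops are clear. The bench edge is at x≈0.25 here, so I'll lay them at about (0.42, 0.02), 55 mm clear of the plate.

Call:
arm_command([
  [[-0.7,1.6,0],0],
  [[-1.4,3.2,0],0],
  [[-1.8,4.5,0],0],
  [[-1.8,4.5,-1],0],
  [[-1.8,4.5,-2.2],0],
])

```text
time: 7.05
position: [0.4198, 0.0209, -0.0058]
tool_rot: [0.376, -0.598, 0.599, -0.377]
ft_force: [0.2, -1.3, -0.1]
grip_width: 0.0109
```

Call:
arm_command([
  [[0,0,-0.3],0],
  [[0,0,-0.6],0],
  [[0,0,-0.9],0],
  [[0,0,-0.9],0],
])

```text
time: 7.45
position: [0.4197, 0.0196, -0.0282]
tool_rot: [-0.376, 0.599, -0.599, 0.375]
ft_force: [0.5, 0.2, 0.3]
grip_width: 0.0105
```

Call:
arm_command([
  [[0,0,-0.1],0],
  [[0,0,-0.2],0],
  [[0,0,-0.2],0],
])

```text
time: 7.75
position: [0.42, 0.0197, -0.0326]
tool_rot: [0.375, -0.599, 0.599, -0.376]
ft_force: [0.2, -0.3, -1.1]
grip_width: 0.0109
```

Run:
```python
from h import *
from rig import *
o=get_obs();print(o["position"],o["grip_width"],o["ft_force"])
for n in("side","scene"):
    c=camera(n);cv2.imwrite(f"pics/f_{n}.png",c["pixels"][:,:,::-1])
a=cv2.imread("pics/f_scene.png")[200:330,260:390];b=cv2.imread("pics/f_side.png")[190:290,320:420]
cv2.imwrite("pics/f.png",np.hstack([cv2.resize(a,(400,400)),cv2.resize(b,(400,400))]))
```

```text
[ 0.42000106  0.01968039 -0.03261053] 0.01089897215193316 [ 0.18593081 -0.31422422 -1.0536154 ]
```

View pics/f.png

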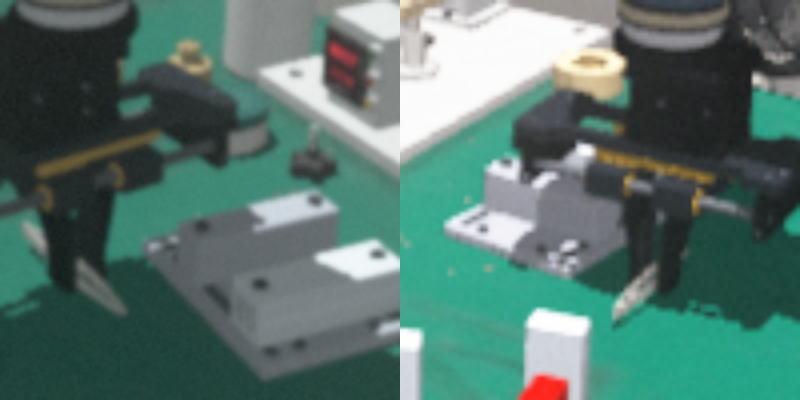

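Call:
arm_command([
  [[-0.3,0.5,0],0],
  [[-0.6,1.0,0],0],
  [[-0.6,1.0,-0.1],0],
  [[-0.6,1.0,-0.2],0],
  [[-0.6,1.0,-0.2],0],
])

```text
time: 8.35
position: [0.405, 0.0449, -0.0381]
tool_rot: [0.376, -0.599, 0.599, -0.376]
ft_force: [-0.6, 0.6, -0.7]
grip_width: 0.0108
```

Call:
arm_command([
  [[0,0,-0.1],0],
  [[0,0,-0.1],0],
])

```text
time: 8.55
position: [0.4053, 0.0448, -0.0388]
tool_rot: [0.375, -0.599, 0.6, -0.376]
ft_force: [-0.4, 2.7, 21.5]
grip_width: 0.011
```

Contact with the bench at TCP z ≈ −0.0385. I'll ease up and release.

Call:
arm_command([
  [[0,0,0.08],0],
  [[0,0,0.08],0],
])

```text
time: 8.75
position: [0.4054, 0.0445, -0.0381]
tool_rot: [0.375, -0.599, 0.599, -0.376]
ft_force: [0.1, -0.5, -0.7]
grip_width: 0.0106
```

Call:
arm_command([
  [[0,0,0],0],
  [[0,0,0],0],
  [[0,0,0],0],
  [[0,0,0],0],
], fingers=-0.3)

```text
time: 9.15
position: [0.4046, 0.0448, -0.0385]
tool_rot: [-0.376, 0.599, -0.599, 0.375]
ft_force: [-0.0, 0.0, 0.2]
grip_width: 0.029
```

Call:
arm_command([
  [[0,0,1],0],
  [[0,0,2.5],0],
  [[0,0,4.5],0],
  [[0,0.5,6.5],0],
  [[0,2,6.5],0],
])

```text
time: 9.65
position: [0.41, 0.0936, 0.1296]
tool_rot: [0.37, -0.597, 0.603, -0.378]
ft_force: [1.0, 0.5, -0.3]
grip_width: 0.0301
```

Run:
```python
from h import *
from rig import *
o=get_obs();print(o["position"],o["grip_width"],o["ft_force"],np.degrees(o["q"][0]-o["q"][5]),o["q"])
c=camera("scene");cv2.imwrite("pics/g_scene.png",c["pixels"][:,:,::-1])
c=camera("wrist");np.savez("pics/g.npz",**c);cv2.imwrite("pics/g_wrist.png",c["pixels"][:,:,::-1])
a=cv2.imread("pics/g_scene.png")[200:330,240:390]
cv2.imwrite("pics/g.png",np.hstack([cv2.resize(a,(360,330)),cv2.resize(cv2.imread("pics/g_wrist.png"),(440,330))]))
```

```text
[0.40998032 0.09360773 0.12956215] 0.030147567257078903 [ 0.9546476   0.52194631 -0.28609931] -26.09977209288207 [-4.21152791e-02  3.43025275e-01  1.99413593e+00 -8.73751469e-04
  7.90370201e-01  4.13411678e-01]
```

View pics/g.png

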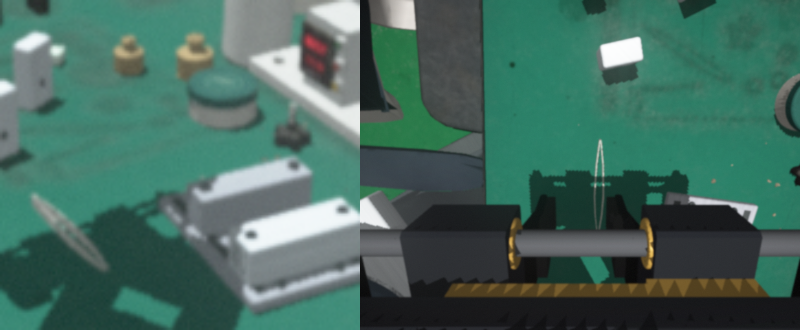

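The tweezers lie flat on the bench, clear of the fixture. The near block shows at about (375,78) in the wrist image; I'll refine its pose.

Run:
```python
import cv2
im=cv2.imread("pics/g_wrist.png")[40:130,335:425];cv2.imwrite("pics/gz.png",cv2.resize(im,None,fx=6,fy=6,interpolation=cv2.INTER_CUBIC))
```

```text
(no output)
```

View pics/gz.png

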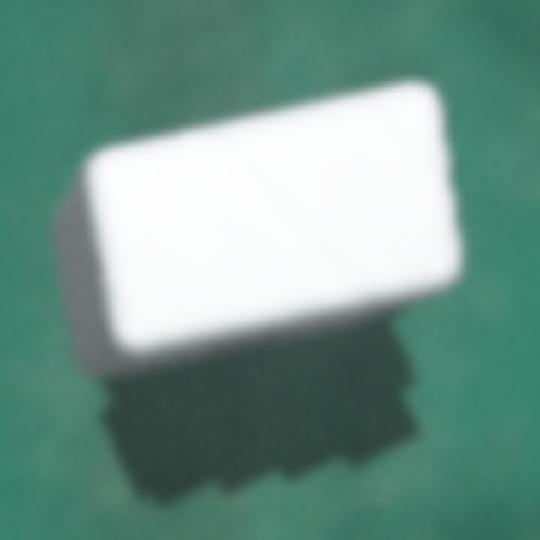

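Run:
```python
from h import *
W1=cam(np.load("pics/g.npz"))
q=[onz(W1,(335+x/6,40+y/6),.06) for x,y in[(86,152),(440,80),(464,277),(118,354)]]
q=np.array(q);print("blk",q.mean(0),[np.linalg.norm(q[i]-q[i-1]).round(4) for i in range(4)],[np.degrees(np.arctan2(*(q[j]-q[i])[[1,0]])).round(1) for i,j in((0,1),(3,2),(3,0),(2,1))])
```

```text
blk [0.48283178 0.17265976 0.06      ] [np.float64(0.0193), np.float64(0.0353), np.float64(0.0186), np.float64(0.0353)] [np.float64(-15.1), np.float64(-13.9), np.float64(74.8), np.float64(74.8)]
```

Call:
arm_command([
  [[1.2,1.3,0],1.2],
  [[2.4,2.6,0],2.3],
  [[2.9,3.15,0],2.3],
  [[2.9,3.15,-0.6],2.3],
  [[2.9,3.15,-0.6],2.3],
], fingers=0.35)

```text
time: 10.25
position: [0.4752, 0.1731, 0.1067]
tool_rot: [-0.436, 0.559, -0.557, 0.432]
ft_force: [-0.3, -0.6, 0.8]
grip_width: 0.0568
```

Run:
```python
from h import *
from rig import *
o=get_obs();print(o["position"],o["grip_width"],np.degrees(o["q"][0]-o["q"][5]))
c=camera("wrist");cv2.imwrite("pics/i_wrist.png",cv2.convertScaleAbs(c["pixels"][:,:,::-1],alpha=1.5))
```

```text
[0.47522315 0.17311913 0.10674939] 0.05675269966375555 -14.287855113824975
```

View pics/i_wrist.png

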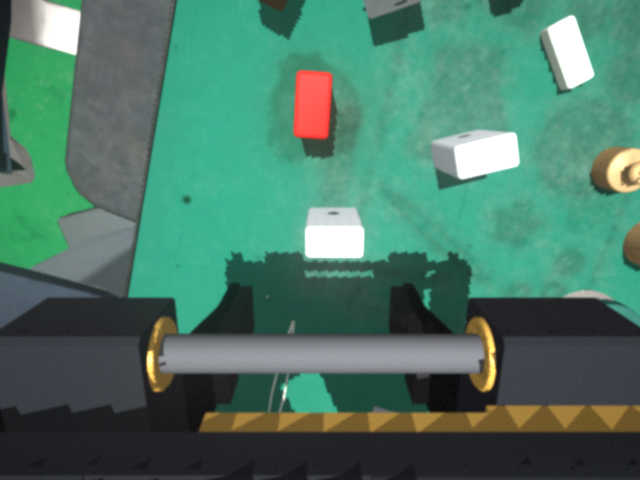

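The block's top is at (334,242), between the fingers and square to them, needing about 7 mm more in x.

Call:
arm_command([
  [[0.3,0,-0.6],0],
  [[0.3,0,-1.6],0],
  [[0.3,0,-2],0],
  [[0.3,0,-2.2],0],
  [[0.3,0,-2.2],0],
])

```text
time: 10.8
position: [0.4842, 0.1731, 0.0539]
tool_rot: [-0.434, 0.559, -0.558, 0.433]
ft_force: [-0.9, 0.2, -0.3]
grip_width: 0.0589
```

Run:
```python
from h import *
from rig import *
o=get_obs();print(o["position"],o["grip_width"],o["ft_force"])
c=camera("wrist");a=cv2.convertScaleAbs(c["pixels"][:,:,::-1],alpha=1.7)[150:420,140:500]
b=camera("scene")["pixels"][150:280,190:320,::-1]
cv2.imwrite("pics/j.png",np.hstack([cv2.resize(a,(480,360)),cv2.resize(b,(320,360))]))
```

```text
[0.48416249 0.17313398 0.05391405] 0.05888296214994634 [-0.91542438  0.17830934 -0.2863119 ]
```

View pics/j.png

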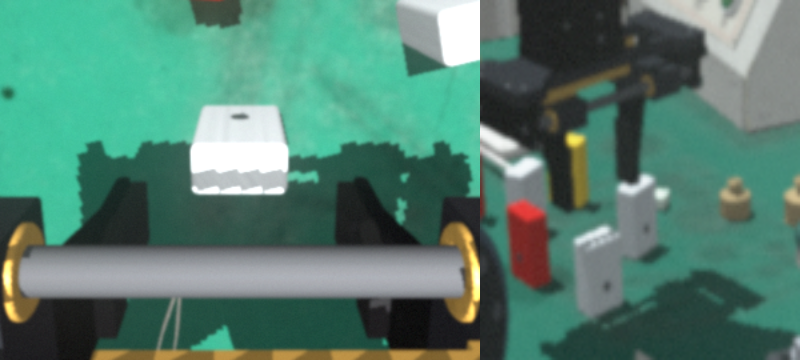

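Call:
arm_command([
  [[0,0,-0.8],0],
  [[0,0,-1.6],0],
  [[0,0,-2.1],0],
  [[0,0,-2.1],0],
])

```text
time: 11.3
position: [0.484, 0.1734, 0.0009]
tool_rot: [-0.434, 0.559, -0.558, 0.433]
ft_force: [-0.2, -0.1, 1.2]
grip_width: 0.059
```

Run:
```python
from h import *
from rig import *
o=get_obs();print(o["position"],o["grip_width"],o["ft_force"])
c=camera("wrist");a=cv2.convertScaleAbs(c["pixels"][:,:,::-1],alpha=1.7)[150:420,140:500]
b=camera("scene")["pixels"][150:280,190:320,::-1]
cv2.imwrite("pics/k.png",np.hstack([cv2.resize(a,(480,360)),cv2.resize(b,(320,360))]))
```

```text
[0.48398968 0.17341335 0.00089205] 0.0589738979294027 [-0.15639321 -0.13692427  1.20921618]
```

View pics/k.png

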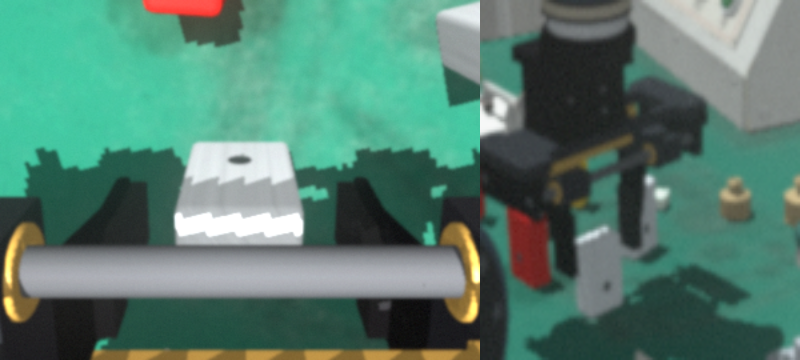

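Call:
arm_command([
  [[0,0,0],0],
  [[0,0,0],0],
  [[0,0,0],0],
  [[0,0,0],0],
  [[0,0,0],0],
], fingers=-1, force=30)

```text
time: 11.9
position: [0.4848, 0.1736, 0.0021]
tool_rot: [0.434, -0.558, 0.558, -0.434]
ft_force: [-0.4, 0.4, 3.9]
grip_width: 0.0357
```

Call:
arm_command([
  [[0,0,0.4],0],
  [[0,0,1.5],0],
  [[0,0,3],0],
  [[0,0,3],0],
])

```text
time: 12.3
position: [0.4884, 0.1741, 0.081]
tool_rot: [0.431, -0.557, 0.56, -0.437]
ft_force: [1.4, 0.7, -0.3]
grip_width: 0.0359
```

Run:
```python
from h import *
from rig import *
o=get_obs();print(o["position"],o["grip_width"],o["ft_force"],np.degrees(o["q"][0]-o["q"][5]))
c=camera("wrist");a=cv2.convertScaleAbs(c["pixels"][:,:,::-1],alpha=1.7)[150:420,140:500]
b=camera("scene")["pixels"][120:280,190:350,::-1]
cv2.imwrite("pics/l.png",np.hstack([cv2.resize(a,(440,360)),cv2.resize(b,(360,360))]))
```

```text
[0.48843533 0.17414361 0.08099524] 0.03590515337820812 [ 1.448507    0.6683206  -0.30351366] -14.317135972634746
```

View pics/l.png

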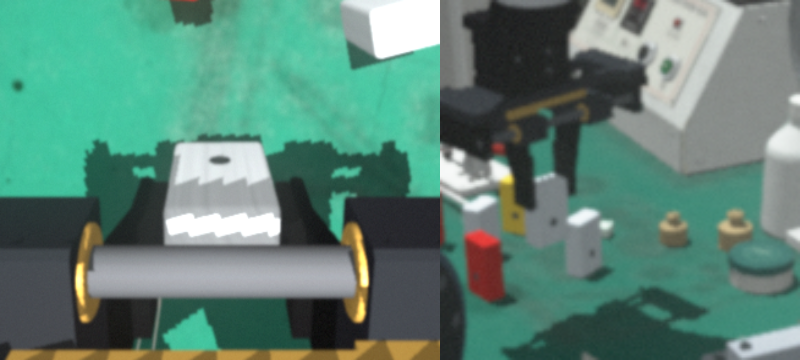

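The block is held upright (36 mm opening). Carry it to above the gap, turning −19.7°.

Call:
arm_command([
  [[0,-1.8,0],-1],
  [[-0.1,-3.6,0],-2],
  [[-0.2,-5.4,0],-3],
  [[-0.3,-7.2,0],-3.95],
  [[-0.4,-9,0],-3.95],
])

```text
time: 12.9
position: [0.4732, -0.0527, 0.0754]
tool_rot: [-0.332, 0.626, -0.624, 0.33]
ft_force: [0.7, -0.3, -0.7]
grip_width: 0.0362
```

Call:
arm_command([
  [[0,-1,0],0],
  [[0,-1.7,0],0],
  [[0,-1.7,0],0],
  [[0,-1.7,0],0],
])

```text
time: 13.3
position: [0.4736, -0.0935, 0.0757]
tool_rot: [-0.332, 0.626, -0.624, 0.331]
ft_force: [-0.0, 0.4, -0.8]
grip_width: 0.0358
```

Run:
```python
from h import *
from rig import *
o=get_obs();print(o["position"],o["grip_width"],o["ft_force"],np.degrees(o["q"][0]-o["q"][5]))
c=camera("wrist");np.savez("pics/m.npz",**c);cv2.imwrite("pics/m_w.png",cv2.convertScaleAbs(c["pixels"][:,:,::-1],alpha=1.5))
b=camera("scene")["pixels"][200:330,280:410,::-1];e=camera("side")["pixels"][160:290,310:440,::-1]
cv2.imwrite("pics/m.png",np.hstack([cv2.resize(b,(400,400)),cv2.resize(e,(400,400))]))
```

```text
[ 0.47355072 -0.09349652  0.07565696] 0.035786396788569284 [-0.00691401  0.40092407 -0.78320704] -34.13372523039173
```

View pics/m.png

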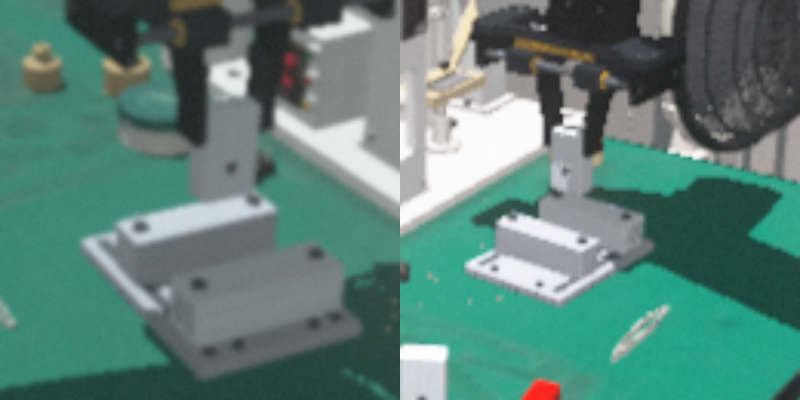

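View pics/m_w.png

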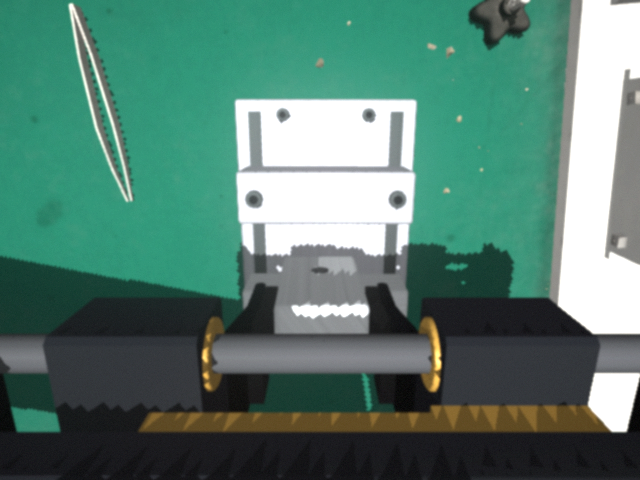

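The block is square over the gap, at image columns 275–372 against the plate's 240–413. Lower it.

Call:
arm_command([
  [[0.05,-0.02,-0.7],0],
  [[0.05,-0.02,-1.4],0],
  [[0.05,-0.02,-2],0],
  [[0.05,-0.02,-2.35],0],
  [[0.05,-0.02,-2.35],0],
])

```text
time: 13.95
position: [0.4752, -0.0933, 0.017]
tool_rot: [-0.333, 0.625, -0.624, 0.331]
ft_force: [-1.1, 0.0, -0.7]
grip_width: 0.0356
```

Run:
```python
from h import *
from rig import *
o=get_obs();print(o["position"],o["grip_width"],o["ft_force"])
b=camera("scene")["pixels"][200:330,280:410,::-1];e=camera("side")["pixels"][160:290,310:440,::-1]
cv2.imwrite("pics/n.png",np.hstack([cv2.resize(b,(400,400)),cv2.resize(e,(400,400))]))
```

```text
[ 0.47516424 -0.09332147  0.01698473] 0.03561691920581254 [-1.08851339  0.04427588 -0.65847097]
```

View pics/n.png

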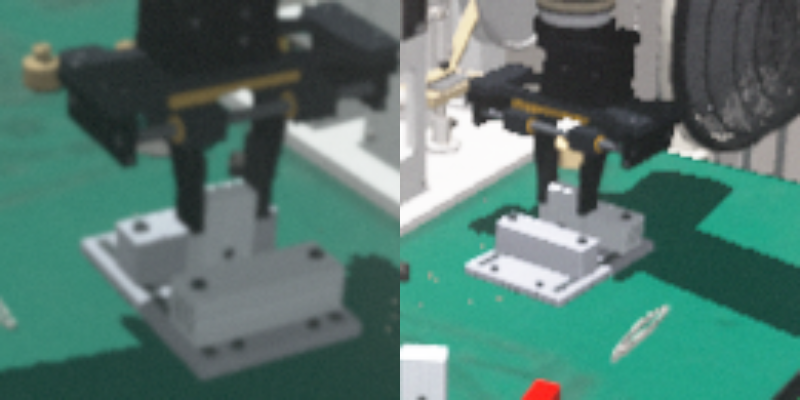

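The block is in the gap with no side contact. I'll creep the last few millimetres.

Call:
arm_command([
  [[0,0,-0.08],0],
  [[0,0,-0.15],0],
  [[0,0,-0.15],0],
])

```text
time: 14.35
position: [0.4762, -0.0945, 0.0144]
tool_rot: [0.331, -0.624, 0.625, -0.332]
ft_force: [-0.2, 1.4, -0.9]
grip_width: 0.0364
```

Call:
arm_command([
  [[0,0,-0.06],0],
  [[0,0,-0.06],0],
])

```text
time: 14.55
position: [0.476, -0.0945, 0.0127]
tool_rot: [-0.331, 0.625, -0.625, 0.331]
ft_force: [0.3, 0.1, -0.8]
grip_width: 0.0357
```

Call:
arm_command([
  [[0,0,-0.05],0],
  [[0,0,-0.05],0],
])

```text
time: 14.75
position: [0.4762, -0.0945, 0.012]
tool_rot: [0.331, -0.624, 0.625, -0.332]
ft_force: [-1.2, 0.7, 3.8]
grip_width: 0.0357
```

Contact (3.8 N). Release and lift.

Call:
arm_command([
  [[0,0,0],0],
  [[0,0,0],0],
  [[0,0,0],0],
  [[0,0,0],0],
], fingers=0.3)

```text
time: 15.15
position: [0.4761, -0.0945, 0.0114]
tool_rot: [-0.332, 0.625, -0.625, 0.332]
ft_force: [0.2, 0.7, -0.2]
grip_width: 0.0545
```

Call:
arm_command([
  [[0,0,0.5],0],
  [[0,0,1.5],0],
  [[0,0,3],0],
  [[0,0,3.5],0],
  [[0,0,3.5],0],
])

```text
time: 15.65
position: [0.4776, -0.0951, 0.1008]
tool_rot: [0.33, -0.623, 0.626, -0.333]
ft_force: [0.5, 0.4, 0.5]
grip_width: 0.0565
```

Run:
```python
from h import *
from rig import *
o=get_obs();print(o["position"],o["grip_width"],o["ft_force"],np.degrees(o["q"][0]-o["q"][5]))
b=camera("scene")["pixels"][200:330,280:410,::-1];e=camera("side")["pixels"][160:290,310:440,::-1]
cv2.imwrite("pics/p.png",np.hstack([cv2.resize(b,(400,400)),cv2.resize(e,(400,400))]))
```

```text
[ 0.47764356 -0.09512305  0.10083471] 0.056465524569318505 [0.52840034 0.38333887 0.5009982 ] -34.07172035317854
```

View pics/p.png

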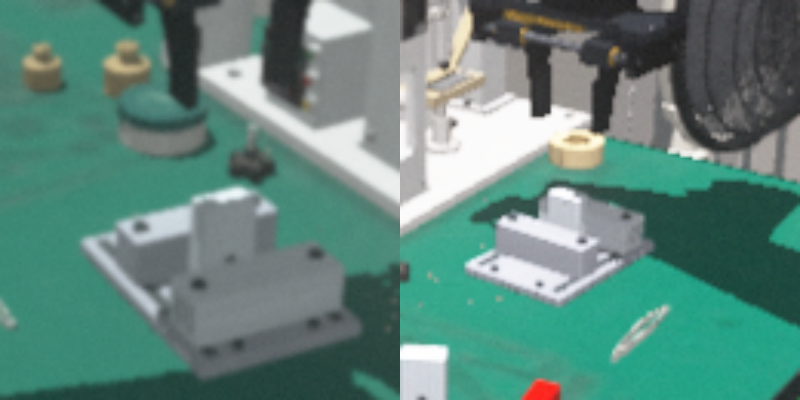

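The block stands upright in the gap at the middle of the jaw, and the fingers are clear. I'll check where the tape roll is before going behind the jaw.

Run:
```python
from h import *
print(onz(C["scene"],(490,335),.012))
```

```text
[ 0.4639108  -0.35721451  0.012     ]
```

Call:
arm_command([
  [[-0.5,-0.7,0],0],
  [[-1.2,-1.7,0],0],
  [[-2,-2.9,0],0],
  [[-2,-2.9,0],0],
  [[-2,-2.9,0],0],
], fingers=-1, force=30)

```text
time: 16.25
position: [0.4251, -0.1668, 0.0978]
tool_rot: [-0.331, 0.626, -0.624, 0.33]
ft_force: [-0.7, -0.9, 0.2]
grip_width: 0.0246
```

Run:
```python
from h import *
from rig import *
o=get_obs();p=o["position"];print(p,o["grip_width"],o["ft_force"],np.degrees(o["q"][0]-o["q"][5]))
print((Rz(-.594).T@(p-[.4785,-.0905,0])).round(4))
c=camera("wrist");np.savez("pics/q.npz",**c);cv2.imwrite("pics/q_w.png",cv2.convertScaleAbs(c["pixels"][:,:,::-1],alpha=1.2))
```

```text
[ 0.42505693 -0.16684646  0.09781706] 0.02460741844776882 [-0.66254677 -0.8968275   0.17198398] -34.19587330960159
[-0.0016 -0.0932  0.0978]
```

View pics/q_w.png

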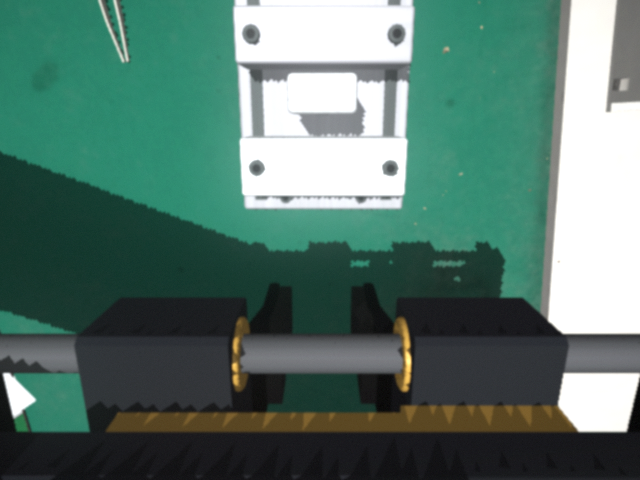

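The block stands square in the gap at (322,92), near the stop. Go down behind the jaw.

Call:
arm_command([
  [[0,-0.1,-1.5],0],
  [[0,-0.1,-3],0],
  [[0,-0.1,-4],0],
  [[0,-0.1,-4.5],0],
  [[0,-0.1,-4.7],0],
])

```text
time: 16.8
position: [0.4255, -0.1677, -0.0204]
tool_rot: [-0.333, 0.625, -0.623, 0.332]
ft_force: [-0.3, -0.3, 0.9]
grip_width: 0.0004
```

Run:
```python
from h import *
from rig import *
o=get_obs();p=o["position"];print(p,o["grip_width"],o["ft_force"],np.degrees(o["q"][0]-o["q"][5]))
print((Rz(-.594).T@(p-[.4785,-.0905,0])).round(4))
b=camera("scene")["pixels"][210:360,280:430,::-1];e=camera("side")["pixels"][160:290,310:440,::-1]
cv2.imwrite("pics/r.png",np.hstack([cv2.resize(b,(400,400)),cv2.resize(e,(400,400))]))
```

```text
[ 0.4255332  -0.16766867 -0.02036171] 0.0004313405398432781 [-0.30494129 -0.25081587  0.92680404] -33.95881006340235
[-0.0007 -0.0936 -0.0204]
```

View pics/r.png

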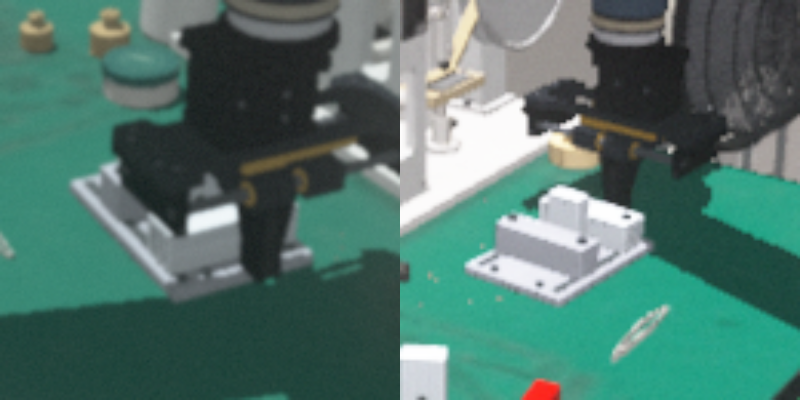

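Call:
arm_command([
  [[0.13,0.19,0],0],
  [[0.26,0.38,0],0],
  [[0.39,0.57,0],0],
  [[0.5,0.75,0],0],
  [[0.5,0.75,0],0],
])

```text
time: 17.4
position: [0.4394, -0.1506, -0.018]
tool_rot: [0.332, -0.624, 0.625, -0.332]
ft_force: [-0.1, -2.0, 1.2]
grip_width: 0.0008
```

Run:
```python
from h import *
from rig import *
o=get_obs();p=o["position"];print((Rz(-.594).T@(p-[.4785,-.0905,0])).round(4),(Rz(-.594).T@o["ft_force"]).round(2))
```

```text
[ 0.0012 -0.0717 -0.018 ] [ 1.06 -1.69  1.2 ]
```

Spring contact (≈1.7 N). Keep pushing.

Call:
arm_command([
  [[0.09,0.13,0],0],
  [[0.18,0.27,0],0],
  [[0.27,0.4,0],0],
  [[0.31,0.46,0],0],
  [[0.31,0.46,0],0],
])

```text
time: 17.9
position: [0.4467, -0.1392, -0.0185]
tool_rot: [0.331, -0.624, 0.625, -0.332]
ft_force: [0.1, -2.8, 2.0]
grip_width: 0.0005
```

Run:
```python
from h import *
from rig import *
o=get_obs();p=o["position"];print((Rz(-.594).T@(p-[.4785,-.0905,0])).round(4),(Rz(-.594).T@o["ft_force"]).round(2))
b=camera("scene")["pixels"][210:360,280:430,::-1];e=camera("side")["pixels"][160:290,310:440,::-1]
cv2.imwrite("pics/s.png",np.hstack([cv2.resize(b,(400,400)),cv2.resize(e,(400,400))]))
```

```text
[ 0.0009 -0.0582 -0.0185] [ 1.65 -2.3   2.03]
```

View pics/s.png

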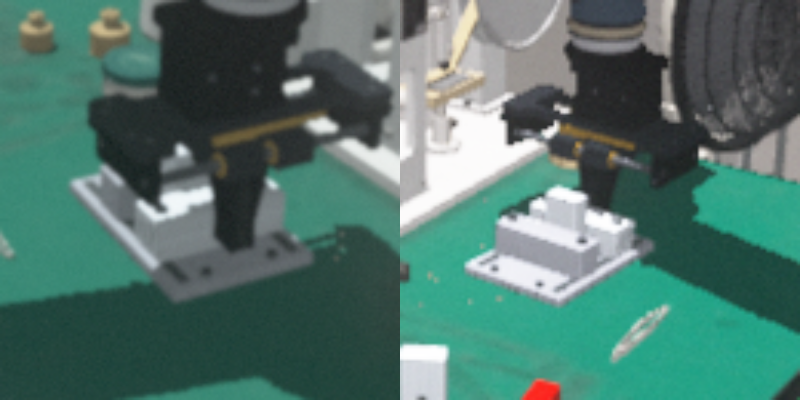

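Jaw moving, block still upright. Continue in small steps.

Call:
arm_command([
  [[0.03,0.05,0],0],
  [[0.06,0.09,0],0],
  [[0.06,0.09,0],0],
])

```text
time: 18.3
position: [0.448, -0.1371, -0.0186]
tool_rot: [0.331, -0.624, 0.625, -0.332]
ft_force: [-0.4, -3.5, 0.8]
grip_width: 0.0004
```

Call:
arm_command([
  [[0.03,0.04,0],0],
  [[0.03,0.04,0],0],
])

```text
time: 18.5
position: [0.4487, -0.136, -0.0186]
tool_rot: [0.331, -0.624, 0.625, -0.332]
ft_force: [0.3, -3.7, 0.4]
grip_width: 0.0001
```

Call:
arm_command([
  [[0.03,0.04,0],0],
  [[0.03,0.04,0],0],
])

```text
time: 18.7
position: [0.4491, -0.1355, -0.0186]
tool_rot: [0.332, -0.624, 0.625, -0.332]
ft_force: [-2.1, -6.7, 0.8]
grip_width: 0.0006
```

Call:
arm_command([
  [[0.02,0.03,0],0],
  [[0.02,0.03,0],0],
])

```text
time: 18.9
position: [0.4491, -0.1355, -0.0186]
tool_rot: [0.333, -0.624, 0.625, -0.331]
ft_force: [-5.3, -11.1, 1.2]
grip_width: 0.0004
```

Call:
arm_command([
  [[0.015,0.02,0],0],
  [[0.015,0.02,0],0],
  [[0.015,0.02,0],0],
])

```text
time: 19.2
position: [0.4491, -0.1354, -0.0185]
tool_rot: [0.333, -0.624, 0.625, -0.331]
ft_force: [-6.5, -13.4, 1.0]
grip_width: 0.0002
```

Run:
```python
from h import *
from rig import *
for i in range(3):
  c=camera("scene");b=c["pixels"][210:360,280:430,::-1]
  o=get_obs();p=o["position"];print(o["time"],(Rz(-.594).T@(p-[.4785,-.0905,0])).round(4),(Rz(-.594).T@o["ft_force"]).round(2))
e=camera("side")["pixels"][160:290,310:440,::-1]
cv2.imwrite("pics/full.png",c["pixels"][:,:,::-1])
c=camera("wrist");cv2.imwrite("pics/t_w.png",cv2.convertScaleAbs(c["pixels"][:,:,::-1],alpha=1.3))
cv2.imwrite("pics/t.png",np.hstack([cv2.resize(b,(400,400)),cv2.resize(e,(400,400))]))
```

```text
19.25 [ 0.0008 -0.0537 -0.0186] [  2.53 -14.97   1.23]
19.3 [ 0.0008 -0.0537 -0.0186] [  2.2  -15.56   0.43]
19.35 [ 0.0008 -0.0537 -0.0185] [  2.   -14.96   0.89]
```

View pics/t.png

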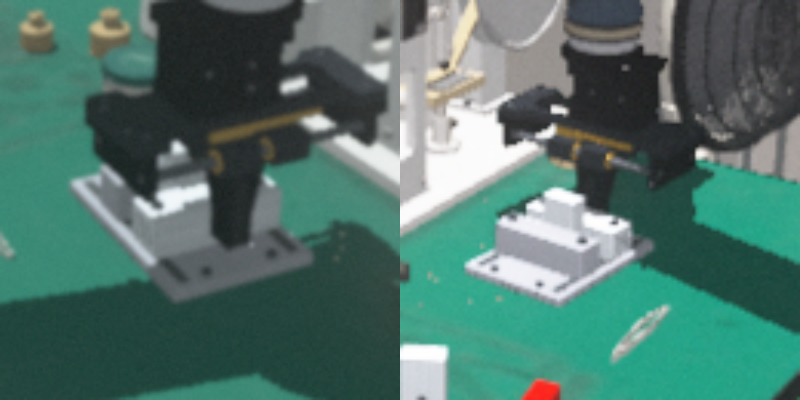

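View pics/t_w.png

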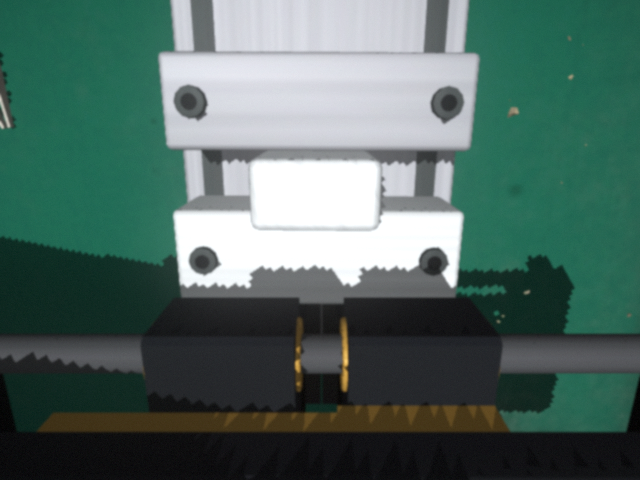

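View pics/full.png

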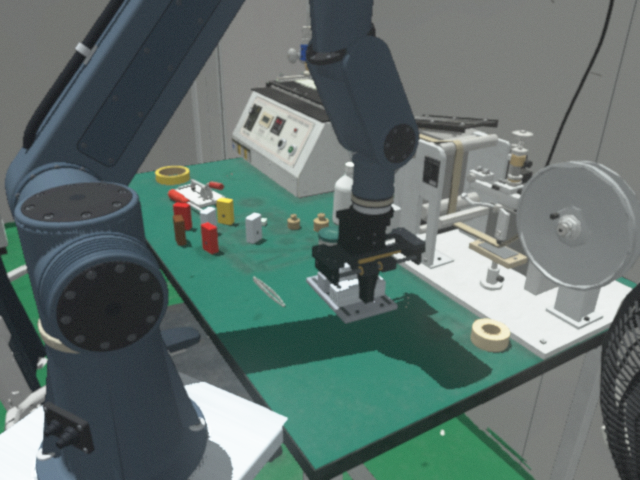

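The wrist picture shows the block's top at (316,192) between the stop edge (row 150) and the jaw face (row 208), square. The push is steady at 15 N and jaw travel is about 20 mm of 26.

```bash
python3 -c "
from rig import *
print(hand_in())"
```

```text
the job is handed in; nothing more can be done
None
```

The job is done and handed in. The tweezers are off the fixture, and one packing block is clamped between the jaw and the end stop. The shut fingers are still pushing the jaw.

- **Tweezers:** They lie flat on the open bench on the robot's side of the fixture, at about (0.405, 0.045). By my measurements that is roughly 5 cm or more from the plate.
- **Packing:** The gap measured about 40 mm, so one block was enough. I used the aluminium block nearest the fixture, standing with its broad faces toward the jaw and the stop.
- **Clamping:** The force rose sharply after about 20 mm of the jaw's 26 mm travel, so the jaw stopped on the block and not at its own end.
- **Last checks:** The push held at about 15 N over three readings, and the last pictures showed the block square and upright. In the last overall picture the bystanders I could see looked untouched, though the arm hid some of them.
- **Time:** About 19 s of the 72 s allowed.

**Discrepancies:**
- **Fingertip height:** The fingertips turned out to be about 38 mm above the reported tool point. Because of that, the first grip closed on nothing above the tweezers and moved nothing. I confirmed the offset in all three cameras and when the fingers touched the bench, and allowed for it from then on.
- **Bench contact:** While I laid the tweezers down, the fingers pressed on the bench with about 21 N for a moment.

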